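# Hang the parts basket on the balancer arm

## Task

Pick up the wire basket of carburettor parts by its handle and hang it on the spring-balanced swing arm of the drain stand, its bar lying in both hook notches. The arm sinks under the weight: go down with it gently and let go only once the arm carries the whole basket and has settled, so that it neither drops nor springs up when released. Keep the basket upright and leave everything else on the bench where it is.

Things in the scene. Friction and masses are not known exactly. Their poses are not given: they have to be found in the camera images.
- basket_grip (a point): Middle of the black flat-sided grip (46 long x 12 wide x 14 mm high) on the bail of the loose wire basket, 115 mm above the basket's underside. It sits on a steel bar, 8 mm diameter, along own x: bare bar from 23 to 49 mm each side, then 5 x 12 mm straps down to the basket (96 x 76 x 45 mm high, parts inside are fixed and lower). Own y is across the bar, z up. Mass unknown, 0.3 to 0.98 kg.
- seat (a point): Where the grip's middle belongs when hung: midway between two open-topped notches near the tips of the forked swing arm. Bring the bar in from beyond the tips: spars under the bar, between the bail's straps. Notch: flat floor 4 mm below this point, 13 mm long; flanks lean outward, rise to 12 mm above it, 28 mm apart at the mouth. Own x: along the seated bar; -y: out along the arm; tips with it.
- pivot (a point): Middle of the swing arm's level hinge, 225 mm above the bench on the fixed stand's 30 mm post (a 190 x 160 mm drip tray, 16 mm high, lies under the arm's tip). The seat is 240 mm from it and moves on a vertical circle round it. Own x: hinge line, parallel to the seated bar; the arm points to own -y. Arm: two steel spars 8 mm wide, 58 mm clear between, joined by a rod 100 mm from the pivot.
- balance_arm (a joint): Sink of the swing arm, rad: 0 empty on its upper stop (tip 0.30 rad above level), grows as the tip goes down, level at 0.30, lower stop 0.80. A lightly damped, preloaded spring (4 N m/rad, 14 mm per newton) carries the load: hung, it settles anywhere from 0.12 to 0.6, by unknown weight and preload. Held by the gripper it stays where the gripper is: only force tells when it is balanced.
- carburettor: Bystander: loose carburettor, about 90 x 90 mm, 72 mm high, origin under its middle.
- pencil_cup: Bystander: loose steel cup of pencils, 68 mm across, cup 90 mm and pencils up to 165 mm high, origin under its middle.
- jar: Bystander: loose amber glass jar, 54 mm across, 70 mm high, origin under its middle.
There are look-alikes about, which are no part of the job. What is shaped like the part that bears basket_grip but orange or yellow is not meant.

How it is judged (in metres and radians):
On the way, in this order (a step that is already met when the one before it is completed fails the run):
1. the basket is lifted clear of the bench by its handle (height (world z) of basket_grip above 0.15 m and contact force between basket and the fingers above 0.5 N and contact force between basket and balance_arm below 0.1 N), for 0.2 s.
2. the bar lies in the notches and the arm has sunk under the basket, which is still held (contact force between basket and balance_arm above 1.5 N and contact force between basket and the fingers above 0.5 N and value of joint balance_arm above 0.06 rad and distance between basket_grip and seat below 0.014 m), for 0.2 s.
At the end, for the whole second after the job is handed in: The basket hangs on the swing arm with its bar in both notches (grip's middle within 14 mm of the seat, bar along it within 0.12 rad), upright within 0.2 rad, carried by the sunken arm alone (sink 0.08 to 0.7 rad), and basket and arm are at rest (under 0.05 m/s and 0.1 rad/s) (distance between basket_grip and seat below 0.014 m and angle between the x axis of basket_grip and the x axis of seat, either way round below 0.12 rad and angle between basket_grip's own z axis and vertical below 0.2 rad and value of joint balance_arm between 0.08 and 0.7 rad and contact force between basket and balance_arm above 2 N and velocity of joint balance_arm between -0.1 and 0.1 rad/s and linear speed of basket below 0.05 m/s); the robot touches nothing.
It fails at once if the swing arm drops or springs up faster than 0.4 rad/s (velocity of joint balance_arm above 0.4 rad/s or velocity of joint balance_arm below -0.4 rad/s).
It fails at once if the basket is pressed on the swing arm with more than 18 N (contact force between basket and balance_arm above 18 N).
It fails at once if the robot itself pushes the swing arm with more than 4 N (contact force between any of the fingers, the arm and balance_arm above 4 N).
It fails at once if the basket is tipped more than 0.5 rad (angle between basket_grip's own z axis and vertical above 0.5 rad).
It fails at once if a bystander is moved by more than 15 mm (distance of any of carburettor, pencil_cup, jar from where it was at the start of the episode above 0.015 m).
It also fails if it takes over 72 s, if anything falls off the work surface, if the arm or the gripper's body presses on something with over 40 N, if the wrist force passes 120 N, or if a joint passes its speed limit or range.

## Robot

A 6-joint arm with a two-finger parallel gripper is mounted at the origin on the work surface. World frame = base frame: x ahead of the robot, y to its left, z up, the work surface at z = 0. Lengths are in m, angles in degrees, forces in N, time in s.
With the tool pointing down it reaches from about 0.3 to 0.75 m from the base axis. Payload 8.5 kg.
Tool frame: the origin (TCP) lies midway between the tips of the shut fingers; the grasp point (between the pads) lies 19 mm behind it (env.hold_point_z is the distance from the TCP to the grasp point, in m); z points along the fingers, y is the line along which they close (so a half turn about z gives the same grasp; the last joint's range is limited). The gripper opens to 85 mm and grips with 20 to 120 N. Pads are 22 mm wide; open, the fingers measure 114 mm over their backs; the gripper's body (76 mm by 85 mm) begins 54 mm behind the grasp point. The pads swing forward as they close: fully open they stand 13 mm farther back than shut.
Start: joints at [57.737, 21.807, 74.336, -0, 83.858, -12.336], TCP at [0.187, 0.517, 0.231] pointing down, gripper open.
Joint ranges: [-178.18, 178.18], [-50.72, 133.34], [12.68, 142.11], [-81.47, 261.47], [9.98, 163.14], [-165.26, 165.26]. Speed limits (degrees/s): [136.94, 136.94, 180, 180, 180, 180].

## Interface

Orientations are given as a 3x3 rotation matrix whose columns are the frame's x, y, z axes.
In Python, from rig import observe, get_image, camera_info, env gives the robot as it stands.
- The arm moves only by the tool drive_tool, never from a script. Its arguments are lists of equal length, an entry for each row: "offset": the shift along the tool's x, y, z in units of 40 mm (1.0 is 40 mm), a list of three; "turn": the turn, a rotation vector about the tool's x, y, z in units of 6 degrees (1.0 is 6 degrees), a list of three; "hand": the opening, from 0 (shut) to 1 (fully open). A call has exactly 10 rows; each row shifts and turns the commanded pose from where the row before left it, along the tool's axes as they then stand; what a row does not reach is not made up. A row lasts 1/8 s, in which the tool goes at most 62.5 mm and 10.7 degrees, less where a joint would pass 70% of its speed; a pose out of reach is approached as far as the arm can. A call is refused whole if a number of a shift passes 1 or a number of a turn 1, either way. A call with a gripper value outside its range is refused whole. The fingers move at their own pace and stop on an object; "newtons" is the grip in N (left out, the last holds). Time passes only in rows, so rows that do not move let the fingers close, or fill a call up. It gives the time, the measured TCP pose, the force, the opening and the grip force at its end, in the units of the state.
- observe(): the state, without advancing time (a new reading comes with each control period).
- get_image(name): name is "scene" or "side" or "wrist"; returns the picture (420x560x3 uint8, blue, green, red); there is no depth.
- camera_info(name): a dict with "fx", "fy", "cx", "cy" (pixels), "world_to_cam" (4x4, takes a point from world to camera coordinates). Camera axes: x right, y down, z forward; pixel columns grow to the right and rows downward; lengths in m; the calibration is good to about 2 mm. A picture is of the moment at which its call begins: read the wrist's pose just before it. camera_info takes no time and is no camera call; for the wrist camera it gives the pose at the moment of the call.
- env.close_job(): hands the job in; it is judged then, once.
The state is a dict: "time_s": time; "q": joint angles; "qvel": joint speeds; "joint_efforts": joint torques, N m; "position": TCP position; "tool_rot": TCP orientation; "ft_force": force on the tool from outside, world axes, zero at the start; "wrist_torque": the same for the moment, N m; "grip_width": finger opening in m; "gripper_force": force on a finger pad.
Only numpy, scipy, OpenCV 4.12 (cv2) and the standard library are available. Lean on these libraries where they do the work, as an engineer would, in place of code of your own. Each camera call takes 0.05 s, during which the arm holds its last target. There are 200 camera calls.

## Working session

There is one attempt and no reset: what is moved stays moved. The work goes in short steps, Python scripts to look and compute and a tool call to move; the robot and the scene stay as the last step left them, time stands still between calls to the robot, and variables do not carry over. Pictures are saved under pics/ and viewed, at most 10 in all, crops included, and the job is handed in when it is done.

Besides the shell and the picture viewer there is one more tool, called after "Call:" as name(argument=value, ...) on one line, values as JSON. drive_tool: Moves the arm, as the interface text tells. Its arguments: {"type":"object","properties":{"offset":{"type":"array"},"turn":{"type":"array"},"hand":{"type":"array"},"newtons":{"type":"number"}},"required":["offset","turn","hand"]}

```bash
mkdir -p pics; ls
python3 - <<'E'
from rig import *
import cv2
print(observe())
for n in("scene","side"):
    i=get_image(n); cv2.imwrite(f"pics/{n}0.png",i); c=camera_info(n); print(n,c)
E
```

```text
pics
{'time_s': 0.0, 'q': array([ 5.77377731e+01,  2.18408536e+01,  7.43865837e+01,  1.66805871e-03,
        8.38565407e+01, -1.23366776e+01]), 'qvel': array([ 0.01012558,  0.03599894,  0.02434787, -0.05120776,  0.00342346,
       -0.04751813]), 'joint_efforts': array([-9.84613905e-06, -4.48452473e+01, -2.31272256e+01, -1.55962539e-04,
        4.82590520e-03,  1.94504884e-05]), 'position': array([0.18728025, 0.51681685, 0.23070228]), 'tool_rot': array([[-9.40135045e-01,  3.40801184e-01, -8.06856719e-04],
       [ 3.40801968e-01,  9.40134310e-01, -1.22395935e-03],
       [ 3.41426890e-04, -1.42566543e-03, -9.99998925e-01]]), 'ft_force': array([ 0.86837118,  0.01425201, -0.04174428]), 'wrist_torque': array([ 0.00529004, -0.04709743, -0.00096934]), 'gripper_force': 0.0, 'grip_width': 0.08531706639361483}
scene {'fx': 466.59978674908933, 'fy': 466.59978674908933, 'cx': 284.0075138517953, 'cy': 212.93128537399394, 'world_to_cam': array([[-0.19038124,  0.9815839 , -0.01574879,  0.09531053],
       [ 0.58588296,  0.10073245, -0.80411077, -0.17236231],
       [-0.78771578, -0.16231455, -0.59427085,  1.72590463],
       [ 0.        ,  0.        ,  0.        ,  1.        ]])}
side {'fx': 444.1135873572587, 'fy': 444.1135873572587, 'cx': 284.31488060941456, 'cy': 212.5204802428021, 'world_to_cam': array([[ 0.71775364, -0.69619388, -0.01199094, -0.42342114],
       [-0.36039224, -0.35670783, -0.8619031 ,  0.37509008],
       [ 0.59577441,  0.62295553, -0.50693122,  0.78516455],
       [ 0.        ,  0.        ,  0.        ,  1.        ]])}
```

View pics/scene0.png

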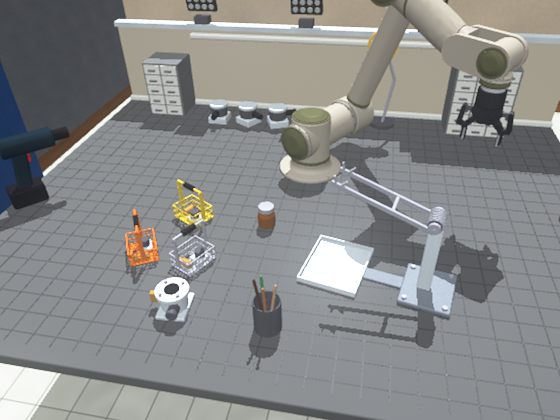

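View pics/side0.png

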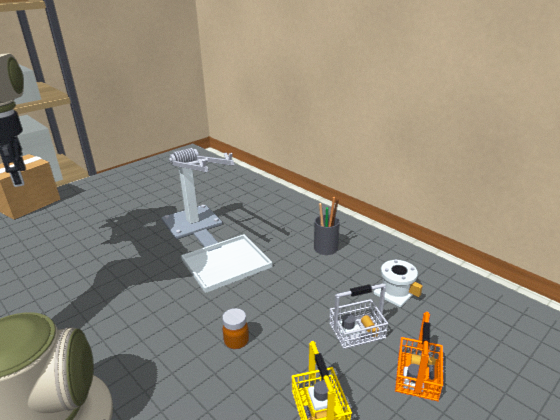

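The scene shows three baskets: orange with its grip at (137,222), yellow at (189,187), and grey wire with a black grip at (186,232). In the side view they are at (427,330), (320,365) and (361,290). The grey one is meant. The swing arm's hinge is near (437,218) in scene and (183,157) in side. I'll check this in enlarged crops.

Run:
```python
import cv2,numpy as np
s=cv2.imread("pics/scene0.png");d=cv2.imread("pics/side0.png")
def crop(i,x,y,w,h,W=400,H=300):
    return cv2.resize(i[y:y+h,x:x+w],(W,H),interpolation=cv2.INTER_CUBIC)
# scene basket 80x60 @ (150,212) x5 ; side basket (320,280) x5; scene arm 133x100 (325,155) x3; side arm 80x60 (160,135) x5
o=np.vstack([np.hstack([crop(s,150,215,80,60),crop(d,320,280,80,60)]),np.hstack([crop(s,325,150,133,100),crop(d,160,135,80,60)])])
cv2.imwrite("pics/crops0.png",o)
```

```text
(no output)
```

View pics/crops0.png

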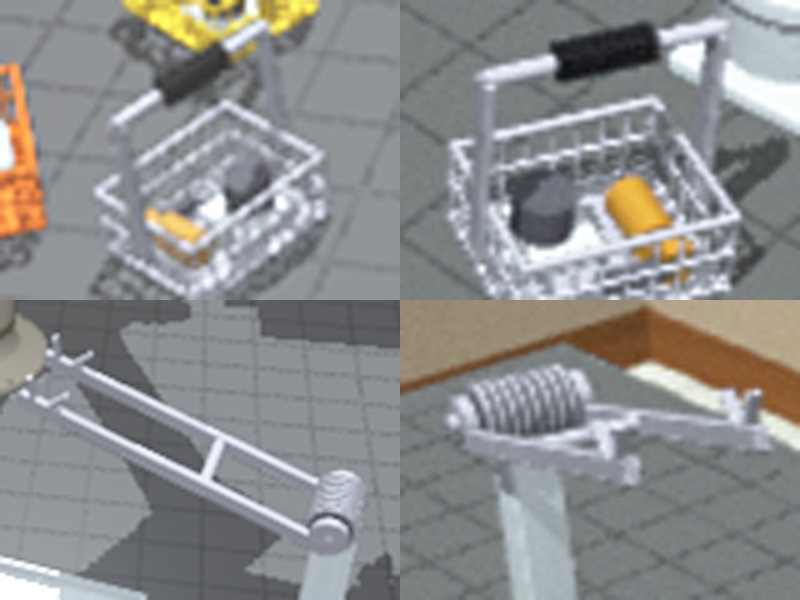

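The crops confirm a grey basket with a black grip: scene about (189,230), side about (361,290). In the scene view the notches are near (340,183) and (349,171), and the spring hinge is near (437,220).

```bash
cat > h.py <<'E'
import numpy as np,cv2
from rig import *
def P(c): 
    K=np.array([[c["fx"],0,c["cx"]],[0,c["fy"],c["cy"]],[0,0,1]]);return K@c["world_to_cam"][:3]
def tri(c1,p1,c2,p2):
    X=cv2.triangulatePoints(P(c1),P(c2),np.float64(p1),np.float64(p2));return X[:3,0]/X[3,0]
def proj(c,X):
    x=P(c)@np.append(X,1);return x[:2]/x[2]
def atz(c,p,z):
    M=P(c);A=np.c_[M[:,:2],-np.array([*p,1])];return np.linalg.solve(A,-(M[:,2]*z+M[:,3]))[:2]
E
python3 - <<'E'
from h import *
s=camera_info("scene");d=camera_info("side")
for n,a,b in [("grip",(189,230),(361,290.4)),("barA",(150+118/5,215+118/5),(336.6,295.6)),("barB",(150+266/5,215+28/5),(384.4,286)),("pivot",(437,220),(184,156))]:
    X=tri(s,a,d,b);print(n,X.round(4),proj(s,X)-a,proj(d,X)-b)
print("fixed z: grip", atz(s,(189,230),.115),atz(d,(361,290.4),.115))
print("pivot",atz(s,(437,220),.225),atz(d,(184,156),.225))
zt=.225+.24*np.sin(.3)
print("notches",zt,atz(s,(340,183.3),zt),atz(s,(349,170.7),zt))
S=atz(s,(344.5,177),zt);print(S,proj(d,[*S,zt]))
for n,p in [("jar",(266,212)),("cup",(267,320)),("carb",(175,300))]: print(n,atz(s,p,.03))
E
```

```text
grip [ 0.5704 -0.2458  0.1129] [-0.72570726  0.20873305] [-1.05918433 -0.22293826]
barA [ 0.5645 -0.251   0.0948] [14.52882391 -4.71644766] [22.96860645  3.83006812]
barB [ 0.5758 -0.2448  0.1354] [-16.46962      4.23506383] [-22.39379243  -5.79733811]
pivot [0.5679 0.378  0.2257] [-0.19728116  0.23510487] [-0.20034941 -0.19207607]
fixed z: grip [ 0.57164732 -0.24299437] [ 0.56923965 -0.24919584]
pivot [0.56594455 0.37868569] [0.5683646  0.37786821]
notches 0.2959248495987215 [0.55695161 0.14858558] [0.49720917 0.16466986]
[0.52767878 0.15646662] [217.65235102 159.09423378]
jar [ 0.34532549 -0.08665513]
cup [0.7655861  0.01090287]
carb [ 0.74381588 -0.22824852]
```

Run:
```python
from h import *
s=camera_info("scene");d=camera_info("side")
A=tri(s,(173.6,238.6),d,(384.4,286));B=tri(s,(203.2,220.6),d,(336.6,295.6))
print(A,B,np.linalg.norm(A-B),(A+B)/2,np.degrees(np.arctan2(*(B-A)[[1,0]])))
o=observe();R=o["tool_rot"];print(np.degrees(np.arctan2(R[1,0],R[0,0])))
c=camera_info("wrist");T=np.linalg.inv(c["world_to_cam"]);print("cam in tool",R.T@(T[:3,3]-o["position"]),(R.T@T[:3,:3]).round(2))
```

```text
[ 0.613696   -0.27241551  0.1146264 ] [ 0.52335288 -0.22126069  0.11253625] 0.10384153444335992 [ 0.56852444 -0.2468381   0.11358133] 150.4802392198178
160.06992574383446
cam in tool [ 0.07327297 -0.00055004 -0.14338063] [[-0.   -0.96 -0.29]
 [ 1.    0.   -0.  ]
 [ 0.   -0.29  0.96]]
```

Call:
drive_tool(offset=[[-1,-0.95,0],[-1,-0.95,0],[-1,-0.95,0],[-1,-0.95,0],[-1,-0.95,0],[-1,-0.95,0],[-1,-0.95,0],[-1,-0.95,0],[-1,-0.95,0],[-1,-0.95,0]], turn=[[0,0,0],[0,0,0],[0,0,0],[0,0,0],[0,0,0],[0,0,0],[0,0,0],[0,0,0],[0,0,0],[0,0,0]], hand=[1,1,1,1,1,1,1,1,1,1])

```text
time_s: 1.35
position: [0.4344, 0.0217, 0.2312]
tool_rot: [[-0.94, 0.341, -0.0], [0.341, 0.94, 0.0], [0.0, 0.0, -1.0]]
ft_force: [0.1, -0.5, -0.9]
grip_width: 0.085
gripper_force: 0.0
```

Call:
drive_tool(offset=[[-1,-0.95,0],[-1,-0.95,0],[-1,-0.95,0],[-1,-0.95,0],[-1,-0.95,0],[-0.47,-0.42,0],[0,0,0],[0,0,0],[0,0,0],[0,0,0]], turn=[[0,0,0],[0,0,0],[0,0,0],[0,0,0],[0,0,0],[0,0,0.8],[0,0,0.8],[0,0,0],[0,0,0],[0,0,0]], hand=[1,1,1,1,1,1,1,1,1,1])

```text
time_s: 2.6
position: [0.5692, -0.2452, 0.2315]
tool_rot: [[-0.871, 0.492, 0.0], [0.492, 0.871, -0.0], [-0.0, -0.0, -1.0]]
ft_force: [-0.3, -0.5, 0.7]
grip_width: 0.0854
gripper_force: 0.0
```

```bash
cat > look.py <<'E'
import sys
from h import *
np.set_printoptions(precision=4,suppress=True)
o=observe();c=camera_info("wrist");i=get_image("wrist");cv2.imwrite(f"pics/{sys.argv[1]}.png",i)
np.save(f"pics/{sys.argv[1]}_P.npy",P(c))
print(o["time_s"],o["position"],o["tool_rot"],o["ft_force"],proj(c,np.r_[.5685,-.2465,.115]))
E
python3 look.py w1
```

```text
2.6 [ 0.5692 -0.2452  0.2315] [[-0.8708  0.4917  0.0001]
 [ 0.4917  0.8708 -0.    ]
 [-0.0001 -0.     -1.    ]] [-0.2799 -0.545   0.6521] [277.6595 202.9132]
```

View pics/w1.png

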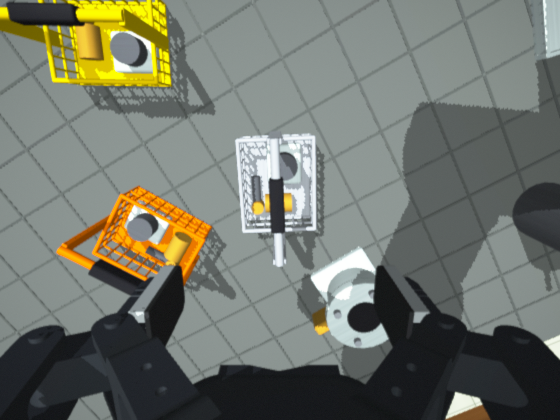

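The wrist picture shows the grey basket's black grip at (278,206), with its bar running from (275,137) to (280,265), so it is 2° off the tool. The orange bail is at (118,272), so I'll go down with the fingers half open.

Call:
drive_tool(offset=[[-0.04,-0.04,0],[0,0,0.5],[0,0,0.6],[0,0,0.6],[0,0,0.6],[0,0,0.5],[0,0,0.4],[0,0,0.19],[0,0,0],[0,0,0]], turn=[[0,0,-0.37],[0,0,0],[0,0,0],[0,0,0],[0,0,0],[0,0,0],[0,0,0],[0,0,0],[0,0,0],[0,0,0]], hand=[0.5,0.5,0.5,0.5,0.5,0.5,0.5,0.5,0.5,0.5])

```text
time_s: 3.9
position: [0.5701, -0.2479, 0.0965]
tool_rot: [[-0.889, 0.459, 0.001], [0.459, 0.889, -0.001], [-0.001, -0.0, -1.0]]
ft_force: [-0.5, 0.7, -0.6]
grip_width: 0.0425
gripper_force: 0.0
```

Call:
drive_tool(offset=[[0,0,0],[0,0,0],[0,0,0],[0,0,0],[0,0,0],[0,0,0],[0,0,0],[0,0,0],[0,0,0],[0,0,0]], turn=[[0,0,0],[0,0,0],[0,0,0],[0,0,0],[0,0,0],[0,0,0],[0,0,0],[0,0,0],[0,0,0],[0,0,0]], hand=[0.4,0.3,0.2,0.1,0,0,0,0,0,0], newtons=60)

```text
time_s: 5.15
position: [0.57, -0.2476, 0.0959]
tool_rot: [[-0.889, 0.459, 0.001], [0.459, 0.889, -0.0], [-0.0, 0.0, -1.0]]
ft_force: [2.4, 3.2, 6.4]
grip_width: 0.0112
gripper_force: 60.0
```

Call:
drive_tool(offset=[[0,0,-0.2],[0,0,-0.4],[0,0,-0.6],[0,0,-0.7],[0,0,-0.8],[0,0,-0.8],[0,0,-0.8],[0,0,-0.7],[0,0,-0.4],[0,0,-0.2]], turn=[[0,0,0],[0,0,0],[0,0,0],[0,0,0],[0,0,0],[0,0,0],[0,0,0],[0,0,0],[0,0,0],[0,0,0]], hand=[0,0,0,0,0,0,0,0,0,0])

```text
time_s: 6.4
position: [0.5695, -0.2478, 0.3208]
tool_rot: [[-0.888, 0.459, 0.0], [0.459, 0.888, -0.001], [-0.001, -0.0, -1.0]]
ft_force: [-0.0, 0.2, -7.5]
grip_width: 0.011
gripper_force: 58.8
```

Run:
```python
from h import *
np.set_printoptions(precision=3,suppress=True)
s=camera_info("scene");d=camera_info("side")
si=get_image("scene");di=get_image("side");o=observe();print(o["ft_force"],o["wrist_torque"])
p=np.array([.5675,.378,.225])
out=[]
yaw=np.radians(-11);X=np.array([np.cos(yaw),np.sin(yaw),0]);Y=np.array([-np.sin(yaw),np.cos(yaw),0]);Z=np.array([0,0,1])
def pt(x,r,h,q=0):
    t=.3-q;a=-Y*np.cos(t)+Z*np.sin(t);n=Y*np.sin(t)+Z*np.cos(t);return p+X*x+a*r+n*h
pts=[pt(x,.24+dr,h) for x in(-33,33) for dr,h in((-.0065,-.004),(.0065,-.004),(.014,.012),(-.014,.012))for x in [x/1000]]+[pt(0,0,0),pt(-.033,.1,0),pt(.033,.1,0)]
def crop(c,im,x,y,w,h,k,W,H):
    q=cv2.resize(im[y:y+h,x:x+w],(W,H),interpolation=cv2.INTER_CUBIC)
    for a in pts:
        u=(proj(c,a)-[x,y]+.5)*k; cv2.circle(q,tuple(int(v) for v in u),2,(0,0,255),-1)
    return q
o=np.hstack([crop(s,si,325,155,133,100,3,400,300),crop(d,di,160,135,80,60,5,400,300)])
cv2.imwrite("pics/arm.png",o); cv2.imwrite("pics/s1.png",si);cv2.imwrite("pics/d1.png",di)
```

```text
[ 1.247 -0.246 -7.615] [-0.079 -0.087 -0.009]
```

View pics/arm.png

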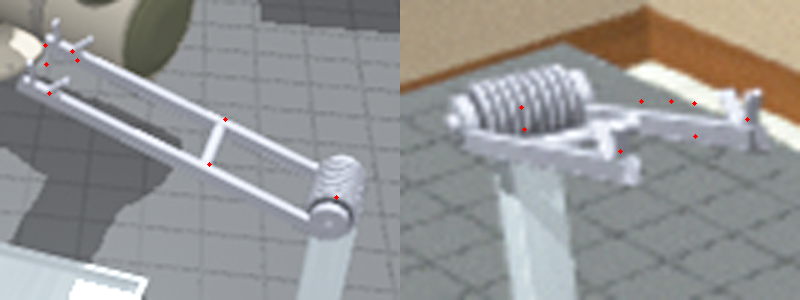

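Mass is about 0.77 kg. My overlay had a loop bug, so I'm redoing it with the points fixed.

```bash
cat > ov.py <<'E'
from h import *
def model(p,yawd,q=0):
    yaw=np.radians(yawd);X=np.array([np.cos(yaw),np.sin(yaw),0]);Y=np.array([-np.sin(yaw),np.cos(yaw),0]);Z=np.array([0,0,1.])
    t=.3-q;a=-Y*np.cos(t)+Z*np.sin(t);n=Y*np.sin(t)+Z*np.cos(t)
    pt=lambda x,r,h:p+X*x+a*r+n*h
    pts=[pt(sx,.24+dr,h) for sx in(-.033,.033) for dr,h in((-.0065,-.004),(.0065,-.004),(.014,.012),(-.014,.012))]
    return pts+[pt(0,0,0),pt(-.033,.1,0),pt(.033,.1,0),pt(0,.24,0)]
def crop(c,im,pts,x,y,w,h,k):
    q=cv2.resize(im[y:y+h,x:x+w],None,fx=k,fy=k,interpolation=cv2.INTER_CUBIC)
    for j,a in enumerate(pts):
        u=(proj(c,a)-[x,y]+.5)*k; cv2.circle(q,tuple(int(v) for v in u),2,(0,0,255) if j<4 else (255,0,0) if j<8 else (0,200,0),-1)
    return q
E
python3 - <<'E'
from ov import *
s=camera_info("scene");d=camera_info("side")
pts=model(np.array([.5675,.378,.225]),-11)
print(pts[-1])
a=crop(s,cv2.imread("pics/s1.png"),pts,325,155,50,50,8);b=crop(d,cv2.imread("pics/d1.png"),pts,165,140,80,50,5)
b=cv2.copyMakeBorder(b,0,150,0,0,0)
cv2.imwrite("pics/arm2.png",np.hstack([a,b]))
E
```

```text
[0.52375117 0.15293178 0.29592485]
```

View pics/arm2.png

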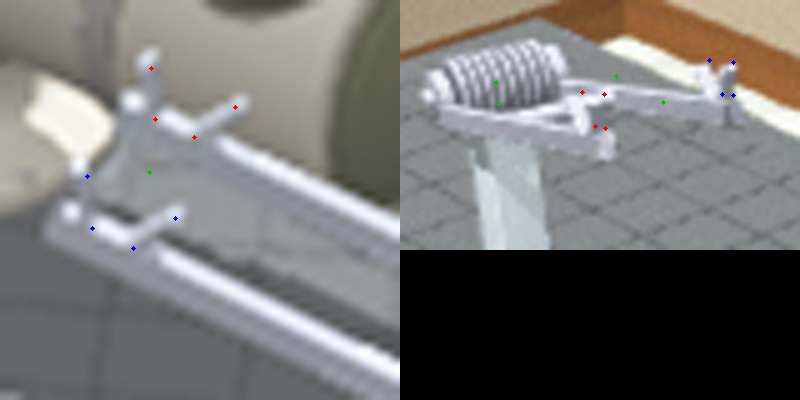

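The model overlay fits both views to about 1 px. The seat is at (0.523, 0.153, 0.296) with yaw −11°. I'll turn the basket and carry it to a point beyond the tips.

Call:
drive_tool(offset=[[0,0,0],[0,0,0],[0,0,0],[0,0,0],[0,0,0],[0.15,0.3,0],[0.3,0.6,0],[0.3,0.7,0],[0.3,0.7,0],[0.3,0.7,0]], turn=[[0,0,-0.4],[0,0,-0.7],[0,0,-0.7],[0,0,-0.6],[0,0,-0.3],[0,0,0],[0,0,0],[0,0,0],[0,0,0],[0,0,0]], hand=[0,0,0,0,0,0,0,0,0,0])

```text
time_s: 7.75
position: [0.5392, -0.1177, 0.3198]
tool_rot: [[-0.981, 0.193, -0.0], [0.193, 0.981, 0.0], [0.0, 0.0, -1.0]]
ft_force: [0.3, 0.0, -6.9]
grip_width: 0.0106
gripper_force: 58.8
```

Call:
drive_tool(offset=[[0.3,0.7,0],[0.3,0.7,0],[0.3,0.7,0],[0.3,0.7,0],[0.3,0.6,0],[0.2,0.5,0],[0,0.3,0],[0,0.1,0],[0,0,0],[0,0,0]], turn=[[0,0,0],[0,0,0],[0,0,0],[0,0,0],[0,0,0],[0,0,0],[0,0,0],[0,0,0],[0,0,0],[0,0,0]], hand=[0,0,0,0,0,0,0,0,0,0])

```text
time_s: 9.0
position: [0.5065, 0.0618, 0.3196]
tool_rot: [[-0.981, 0.194, -0.0], [0.194, 0.981, -0.0], [0.0, -0.0, -1.0]]
ft_force: [-0.0, -0.7, -7.5]
grip_width: 0.0106
gripper_force: 58.8
```

Run:
```python
from ov import *
s=camera_info("scene");d=camera_info("side");o=observe();print(o["position"],o["tool_rot"],o["ft_force"])
g=o["position"]+[0,0,.019]; x=o["tool_rot"][:,0]
pts=model(np.array([.5675,.378,.225]),-11)+[g,g+x*.049,g-x*.049]
si=get_image("scene");di=get_image("side")
print(proj(s,g),proj(d,g))
a=crop(s,si,pts,290,130,100,100,4);b=crop(d,di,pts,180,120,100,100,4)
cv2.imwrite("pics/near.png",np.hstack([a,b]))
```

```text
[0.50647331 0.06176971 0.31958637] [[-9.81098186e-01  1.93510441e-01 -2.40516162e-04]
 [ 1.93510486e-01  9.81098190e-01 -1.81792377e-04]
 [ 2.00791248e-04 -2.24898571e-04 -9.99999955e-01]] [-0.02926744 -0.7071185  -7.47362365]
[306.66915214 153.68487786] [234.50806189 156.03640597]
```

View pics/near.png

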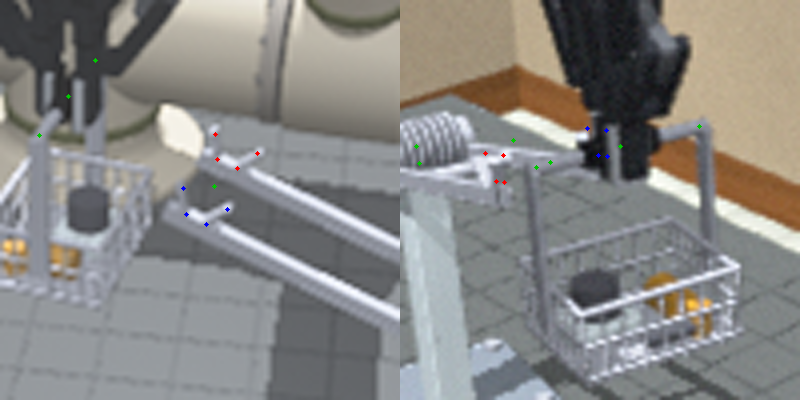

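The basket is upright and its grip agrees with the predicted dots, at scene (306,154) and side (234,156). The spars line up with the bail window, so I'm advancing over the notches.

Call:
drive_tool(offset=[[0,0.15,0],[0,0.3,0],[0,0.35,0],[0,0.35,0],[0,0.35,0],[0,0.35,0],[0,0.3,0],[0.04,0.15,0],[0,0,0.2],[0,0,0]], turn=[[0,0,0],[0,0,0],[0,0,0],[0,0,0],[0,0,0],[0,0,0],[0,0,0],[0,0,0],[0,0,0],[0,0,0]], hand=[0,0,0,0,0,0,0,0,0,0])

```text
time_s: 10.35
position: [0.5222, 0.1528, 0.311]
tool_rot: [[-0.981, 0.193, -0.001], [0.193, 0.981, 0.0], [0.001, -0.0, -1.0]]
ft_force: [0.3, 0.9, -7.4]
grip_width: 0.0109
gripper_force: 58.9
```

Run:
```python
from ov import *
s=camera_info("scene");d=camera_info("side");o=observe();print(o["position"],o["ft_force"])
g=o["position"]+[0,0,.019]; x=o["tool_rot"][:,0]
pts=model(np.array([.5675,.378,.225]),-11)+[g,g+x*.049,g-x*.049]
si=get_image("scene");di=get_image("side")
a=crop(s,si,pts,315,140,67,67,6);b=crop(d,di,pts,165,120,67,67,6)
cv2.imwrite("pics/over.png",np.hstack([a,b])[:, :800])
```

```text
[0.52220108 0.15279985 0.31098964] [ 0.28505987  0.8670568  -7.36634258]
```

View pics/over.png

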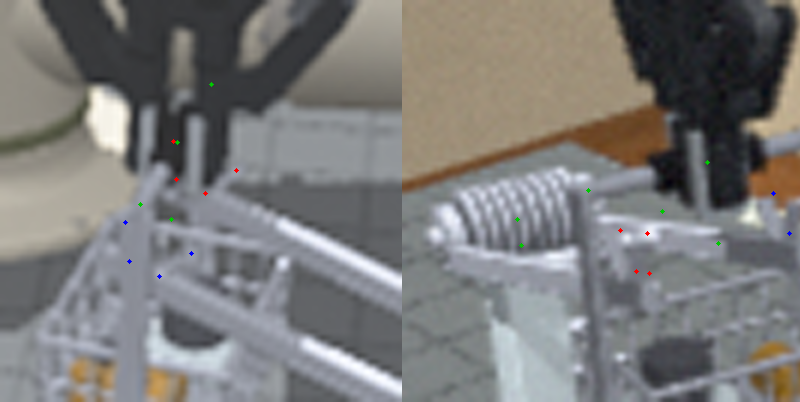

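Run:
```python
from ov import *
s=camera_info("scene");d=camera_info("side");o=observe()
g=o["position"]+[0,0,.019];R=o["tool_rot"];x,y,z=R[:,0],R[:,1],np.array([0,0,1])
for n,a,b,c in [("A",-.0515,0,0),("B",.0515,0,0)]+[("rim",i*.048,j*.038,-.07) for i in(-1,1) for j in(-1,1)]+[("gripend",i*.023,0,0) for i in(-1,1)]:
    X=g+x*a+y*b+z*c; print(n,a,b,((proj(s,X)-[315,140]+.5)*6).astype(int),((proj(d,X)-[165,120]+.5)*6+[402,0]).astype(int))
```

```text
A -0.0515 0 [138 206] [827 132]
B 0.0515 0 [212  80] [582 190]
rim -0.048 -0.038 [ 39 334] [875 330]
rim -0.048 0.038 [225 373] [788 264]
rim 0.048 -0.038 [111 214] [652 392]
rim 0.048 0.038 [288 249] [573 321]
gripend -0.023 0 [160 169] [761 147]
gripend 0.023 0 [193 113] [652 173]
```

The basket matches its model to within about 2 px and sits over the notches with clearance. I'm lowering slowly to contact.

Call:
drive_tool(offset=[[0,0,0.1],[0,0,0.1],[0,0,0.1],[0,0,0.1],[0,0,0.1],[0,0,0.1],[0,0,0.1],[0,0,0.1],[0,0,0.05],[0,0,0]], turn=[[0,0,0],[0,0,0],[0,0,0],[0,0,0],[0,0,0],[0,0,0],[0,0,0],[0,0,0],[0,0,0],[0,0,0]], hand=[0,0,0,0,0,0,0,0,0,0])

```text
time_s: 11.7
position: [0.5225, 0.1529, 0.2776]
tool_rot: [[-0.981, 0.193, -0.0], [0.193, 0.981, 0.0], [0.0, -0.0, -1.0]]
ft_force: [-0.5, 1.5, -7.0]
grip_width: 0.011
gripper_force: 58.9
```

Call:
drive_tool(offset=[[0,-0.01,0.05],[0,-0.015,0.05],[0,-0.015,0.05],[0,-0.015,0.05],[0,-0.015,0.05],[0,-0.015,0.05],[0,-0.015,0.05],[0,-0.01,0.05],[0,0,0],[0,0,0]], turn=[[0,0,0],[0,0,0],[0,0,0],[0,0,0],[0,0,0],[0,0,0],[0,0,0],[0,0,0],[0,0,0],[0,0,0]], hand=[0,0,0,0,0,0,0,0,0,0])

```text
time_s: 12.95
position: [0.5216, 0.1486, 0.2618]
tool_rot: [[-0.981, 0.193, -0.0], [0.193, 0.981, 0.0], [0.0, 0.0, -1.0]]
ft_force: [0.7, 2.1, -5.5]
grip_width: 0.0111
gripper_force: 59.1
```

```bash
cat > f.py <<'E'
from h import *
np.set_printoptions(precision=3,suppress=True)
F=[]
for _ in range(6):
    get_image("side");o=observe();F.append(np.r_[o["ft_force"],o["wrist_torque"]])
F=np.array(F);print(o["time_s"],o["position"],"mean",F.mean(0),"sd",F.std(0))
E
python3 f.py
```

```text
13.25 [0.522 0.149 0.262] mean [-0.035  1.498 -5.869  0.205 -0.047 -0.063] sd [0.51  0.352 0.225 0.02  0.016 0.019]
```

Call:
drive_tool(offset=[[0,0.03,0],[0,0.03,0],[0,0.03,0],[0,0.03,0],[0,0,0],[0,0,0],[0,0,0],[0,0,0],[0,0,0],[0,0,0]], turn=[[0,0,0],[0,0,0],[0,0,0],[0,0,0],[0,0,0],[0,0,0],[0,0,0],[0,0,0],[0,0,0],[0,0,0]], hand=[0,0,0,0,0,0,0,0,0,0])

```text
time_s: 14.5
position: [0.5221, 0.1507, 0.262]
tool_rot: [[-0.981, 0.195, -0.001], [0.195, 0.981, -0.005], [0.0, -0.006, -1.0]]
ft_force: [-5.4, -14.0, -2.2]
grip_width: 0.0111
gripper_force: 59.9
```

```bash
python3 f.py
python3 - <<'E'
from ov import *
s=camera_info("scene");d=camera_info("side");o=observe()
g=o["position"]+[0,0,.019]
si=get_image("scene");di=get_image("side")
q=.3-np.arcsin((g[2]-.225)/.24);print("sink if seated",q)
pts=model(np.array([.5675,.378,.225]),-11,q);print("seat",pts[-1],"grip",g)
a=crop(s,si,pts,330,150,57,57,7);b=crop(d,di,pts,180,130,57,57,7)
cv2.imwrite("pics/seat.png",np.hstack([a,b]))
E
```

```text
14.8 [0.522 0.151 0.262] mean [ -4.77  -14.329  -1.964  -2.22    0.726  -0.342] sd [0.392 0.482 0.384 0.028 0.015 0.022]
sink if seated 0.06463740202176096
seat [0.52296839 0.14890474 0.28096694] grip [0.52213364 0.15073178 0.28096694]
```

View pics/seat.png

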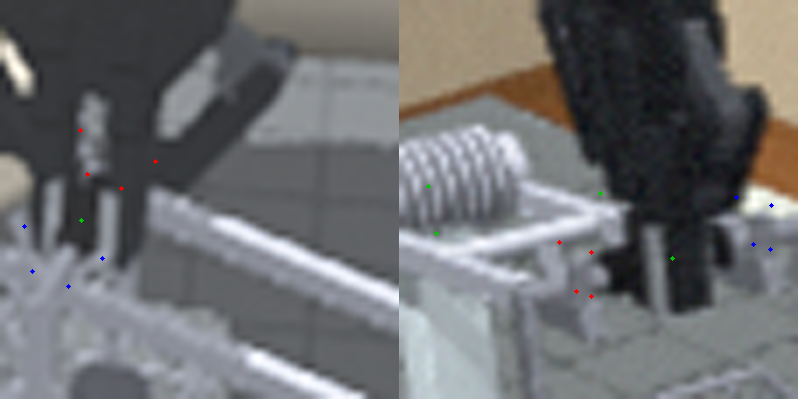

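The +Y nudge put 14 N on the inner flank. I'm backing off gently toward the middle of the notch.

Call:
drive_tool(offset=[[0,-0.02,0],[0,-0.02,0],[0,-0.02,0],[0,-0.02,0],[0,-0.02,0],[0,-0.02,0],[0,-0.02,0],[0,0,0],[0,0,0],[0,0,0]], turn=[[0,0,0],[0,0,0],[0,0,0],[0,0,0],[0,0,0],[0,0,0],[0,0,0],[0,0,0],[0,0,0],[0,0,0]], hand=[0,0,0,0,0,0,0,0,0,0])

```text
time_s: 16.15
position: [0.5215, 0.1478, 0.2617]
tool_rot: [[-0.981, 0.193, -0.0], [0.193, 0.981, 0.0], [0.0, 0.0, -1.0]]
ft_force: [0.3, 1.2, -6.2]
grip_width: 0.011
gripper_force: 59.4
```

```bash
python3 f.py
```

```text
16.45 [0.521 0.148 0.262] mean [ 0.272  1.46  -5.917  0.249 -0.013 -0.074] sd [0.554 0.525 0.4   0.036 0.017 0.03 ]
```

Call:
drive_tool(offset=[[0,-0.02,0.1],[0,-0.022,0.1],[0,-0.02,0.1],[0,-0.018,0.1],[0,-0.016,0.1],[0,-0.014,0.1],[0,-0.012,0.1],[0,-0.01,0.1],[0,-0.008,0.1],[0,0,0]], turn=[[0,0,0],[0,0,0],[0,0,0],[0,0,0],[0,0,0],[0,0,0],[0,0,0],[0,0,0],[0,0,0],[0,0,0]], hand=[0,0,0,0,0,0,0,0,0,0])

```text
time_s: 17.7
position: [0.5204, 0.1423, 0.2255]
tool_rot: [[-0.981, 0.193, -0.0], [0.193, 0.981, -0.0], [0.0, -0.0, -1.0]]
ft_force: [-0.5, 3.7, -3.0]
grip_width: 0.0113
gripper_force: 59.7
```

```bash
python3 f.py
```

```text
18.0 [0.52  0.142 0.226] mean [ 0.083  3.431 -2.984  0.504  0.027 -0.086] sd [0.324 0.653 0.454 0.022 0.02  0.049]
```

Call:
drive_tool(offset=[[0,0.01,0],[0,0.01,0],[0,0.01,0],[0,0,0],[0,0,0],[0,0,0],[0,0,0],[0,0,0],[0,0,0],[0,0,0]], turn=[[0,0,0],[0,0,0],[0,0,0],[0,0,0],[0,0,0],[0,0,0],[0,0,0],[0,0,0],[0,0,0],[0,0,0]], hand=[0,0,0,0,0,0,0,0,0,0])

```text
time_s: 19.25
position: [0.5207, 0.1435, 0.2258]
tool_rot: [[-0.981, 0.193, 0.0], [0.193, 0.981, -0.0], [-0.0, -0.0, -1.0]]
ft_force: [-0.6, -2.3, -2.2]
grip_width: 0.0108
gripper_force: 59.8
```

```bash
python3 f.py
```

```text
19.55 [0.521 0.143 0.226] mean [-0.005 -2.967 -2.795 -0.449  0.013  0.034] sd [0.293 0.347 0.451 0.014 0.065 0.03 ]
```

Reversing the force shows it was only notch-floor friction of about ±3 N, so the bar lies on the floor. I'll centre it and continue down.

Call:
drive_tool(offset=[[0,-0.018,0.08],[0,-0.01,0.1],[0,-0.006,0.1],[0,-0.003,0.1],[0,0,0.1],[0,0.003,0.1],[0,0.004,0.08],[0,0.005,0.06],[0,0,0],[0,0,0]], turn=[[0,0,0],[0,0,0],[0,0,0],[0,0,0],[0,0,0],[0,0,0],[0,0,0],[0,0,0],[0,0,0],[0,0,0]], hand=[0,0,0,0,0,0,0,0,0,0])

```text
time_s: 20.8
position: [0.5204, 0.1425, 0.197]
tool_rot: [[-0.981, 0.193, 0.0], [0.193, 0.981, -0.0], [-0.0, -0.0, -1.0]]
ft_force: [0.2, 3.3, -0.6]
grip_width: 0.0105
gripper_force: 60.1
```

```bash
python3 f.py
```

```text
21.1 [0.52  0.142 0.197] mean [ 0.361  2.856 -0.634  0.49  -0.077 -0.01 ] sd [0.566 0.515 0.47  0.026 0.032 0.024]
```

Call:
drive_tool(offset=[[0,0.005,0.04],[0,0.005,0.04],[0,0.005,0.04],[0,0.005,0.04],[0,0.005,0.04],[0,0,0.02],[0,0,0],[0,0,0],[0,0,0],[0,0,0]], turn=[[0,0,0],[0,0,0],[0,0,0],[0,0,0],[0,0,0],[0,0,0],[0,0,0],[0,0,0],[0,0,0],[0,0,0]], hand=[0,0,0,0,0,0,0,0,0,0])

```text
time_s: 22.35
position: [0.5206, 0.1433, 0.1881]
tool_rot: [[-0.981, 0.193, -0.0], [0.193, 0.981, -0.0], [-0.0, -0.0, -1.0]]
ft_force: [-1.3, -3.7, -0.2]
grip_width: 0.0107
gripper_force: 60.2
```

```bash
python3 f.py;python3 f.py
```

```text
22.65 [0.521 0.143 0.188] mean [-1.168 -3.784 -0.385 -0.641  0.145 -0.006] sd [0.219 0.544 0.326 0.064 0.025 0.031]
22.95 [0.521 0.143 0.188] mean [-1.105 -4.497 -0.837 -0.761  0.16  -0.005] sd [0.277 0.56  0.583 0.034 0.039 0.02 ]
```

Call:
drive_tool(offset=[[0,-0.01,0],[0,-0.01,0],[0,0,0],[0,0,0],[0,0,0],[0,0,0],[0,0,0],[0,0,0],[0,0,0],[0,0,0]], turn=[[0,0,0],[0,0,0],[0,0,0],[0,0,0],[0,0,0],[0,0,0],[0,0,0],[0,0,0],[0,0,0],[0,0,0]], hand=[0,0,0,0,0,0,0,0,0,0])

```text
time_s: 24.2
position: [0.5205, 0.1428, 0.1881]
tool_rot: [[-0.981, 0.193, 0.0], [0.193, 0.981, 0.0], [-0.0, 0.0, -1.0]]
ft_force: [1.2, 4.4, 0.2]
grip_width: 0.011
gripper_force: 60.2
```

```bash
python3 f.py;python3 f.py
```

```text
24.5 [0.52  0.143 0.188] mean [ 0.968  4.192 -0.101  0.609 -0.155 -0.   ] sd [0.381 0.43  0.405 0.015 0.032 0.024]
24.8 [0.52  0.143 0.188] mean [ 0.715  3.797 -0.216  0.596 -0.175 -0.015] sd [0.4   0.688 0.623 0.03  0.026 0.027]
```

Call:
drive_tool(offset=[[0,0.005,0.04],[0,0.005,0.04],[0,0,0],[0,0,0],[0,0,0],[0,0,0],[0,0,0],[0,0,0],[0,0,0],[0,0,0]], turn=[[0,0,0],[0,0,0],[0,0,0],[0,0,0],[0,0,0],[0,0,0],[0,0,0],[0,0,0],[0,0,0],[0,0,0]], hand=[0,0,0,0,0,0,0,0,0,0])

```text
time_s: 26.05
position: [0.5206, 0.1431, 0.1849]
tool_rot: [[-0.981, 0.193, -0.0], [0.193, 0.981, -0.0], [0.0, -0.0, -1.0]]
ft_force: [0.8, 2.3, -0.1]
grip_width: 0.0108
gripper_force: 60.3
```

```bash
python3 f.py;python3 f.py
```

```text
26.35 [0.521 0.143 0.185] mean [ 0.498  2.13   0.268  0.337 -0.149 -0.024] sd [0.375 0.67  0.275 0.027 0.023 0.016]
26.65 [0.521 0.143 0.185] mean [ 0.371  2.161  0.131  0.297 -0.147 -0.019] sd [0.607 0.224 0.285 0.042 0.015 0.05 ]
```

The arm carries the whole weight (Fz about 0). I'll relieve y, soften the grip and then open.

Call:
drive_tool(offset=[[0,0.009,0],[0,0,0],[0,0,0],[0,0,0],[0,0,0],[0,0,0],[0,0,0],[0,0,0],[0,0,0],[0,0,0]], turn=[[0,0,0],[0,0,0],[0,0,0],[0,0,0],[0,0,0],[0,0,0],[0,0,0],[0,0,0],[0,0,0],[0,0,0]], hand=[0,0,0,0,0,0,0,0,0,0], newtons=20)

```text
time_s: 27.9
position: [0.5206, 0.1433, 0.1849]
tool_rot: [[-0.981, 0.193, -0.0], [0.193, 0.981, -0.0], [0.0, -0.0, -1.0]]
ft_force: [0.7, -5.2, -0.8]
grip_width: 0.0109
gripper_force: 60.1
```

```bash
python3 f.py
```

```text
28.2 [0.521 0.143 0.185] mean [-0.346 -5.051 -0.53  -0.867  0.045  0.017] sd [0.383 0.48  0.309 0.032 0.038 0.039]
```

Call:
drive_tool(offset=[[0,-0.007,0],[0,0,0],[0,0,0],[0,0,0],[0,0,0],[0,0,0],[0,0,0],[0,0,0],[0,0,0],[0,0,0]], turn=[[0,0,0],[0,0,0],[0,0,0],[0,0,0],[0,0,0],[0,0,0],[0,0,0],[0,0,0],[0,0,0],[0,0,0]], hand=[0.05,0.05,0.05,0.05,0.05,0.05,0.05,0.05,0.05,0.05], newtons=20)

```text
time_s: 29.45
position: [0.5206, 0.1432, 0.1849]
tool_rot: [[-0.981, 0.193, 0.0], [0.193, 0.981, 0.0], [-0.0, 0.0, -1.0]]
ft_force: [-0.4, -2.8, 0.5]
grip_width: 0.0109
gripper_force: 60.2
```

```bash
python3 f.py
```

```text
29.75 [0.521 0.143 0.185] mean [ 0.151 -2.397 -0.317 -0.439 -0.018 -0.005] sd [0.395 0.706 0.475 0.037 0.033 0.017]
```

Fy is −2.4 N. One more small relief in y, then a slow opening.

Call:
drive_tool(offset=[[0,-0.006,0.03],[0,0,0],[0,0,0],[0,0,0],[0,0,0],[0,0,0],[0,0,0],[0,0,0],[0,0,0],[0,0,0]], turn=[[0,0,0],[0,0,0],[0,0,0],[0,0,0],[0,0,0],[0,0,0],[0,0,0],[0,0,0],[0,0,0],[0,0,0]], hand=[0.05,0.05,0.05,0.08,0.1,0.11,0.12,0.13,0.14,0.15], newtons=20)

```text
time_s: 31.0
position: [0.5204, 0.1428, 0.1836]
tool_rot: [[-0.981, 0.193, -0.0], [0.193, 0.981, -0.0], [0.0, -0.0, -1.0]]
ft_force: [0.3, 1.1, 0.3]
grip_width: 0.0128
gripper_force: 1.0
```

```bash
python3 f.py
```

```text
31.3 [0.52  0.143 0.184] mean [ 0.317  1.672  0.579  0.231 -0.064  0.009] sd [0.275 0.406 0.323 0.045 0.03  0.024]
```

Call:
drive_tool(offset=[[0,0,0],[0,0,0],[0,0,0],[0,0,0],[0,0,0],[0,0,0],[0,0,0],[0,0,0],[0,0,0],[0,0,0]], turn=[[0,0,0],[0,0,0],[0,0,0],[0,0,0],[0,0,0],[0,0,0],[0,0,0],[0,0,0],[0,0,0],[0,0,0]], hand=[0.17,0.2,0.25,0.3,0.35,0.4,0.45,0.45,0.45,0.45])

```text
time_s: 32.55
position: [0.5205, 0.1429, 0.1837]
tool_rot: [[-0.981, 0.193, -0.0], [0.193, 0.981, 0.0], [0.0, -0.0, -1.0]]
ft_force: [0.0, -0.5, 0.0]
grip_width: 0.0386
gripper_force: 0.0
```

Call:
drive_tool(offset=[[0,0,-0.1],[0,0,-0.2],[0,0,-0.3],[0,0,-0.4],[0,0,-0.6],[0,0,-0.6],[0,0,-0.6],[0,0,-0.6],[0,0,-0.3],[0,0,0]], turn=[[0,0,0],[0,0,0],[0,0,0],[0,0,0],[0,0,0],[0,0,0],[0,0,0],[0,0,0],[0,0,0],[0,0,0]], hand=[0.45,0.45,0.45,0.45,0.45,0.45,0.45,0.45,0.45,0.45])

```text
time_s: 33.8
position: [0.5206, 0.143, 0.3323]
tool_rot: [[-0.981, 0.193, 0.001], [0.193, 0.981, 0.0], [-0.001, 0.0, -1.0]]
ft_force: [0.3, 0.3, -0.9]
grip_width: 0.0386
gripper_force: 0.0
```

Run:
```python
from ov import *
s=get_image("scene");d=get_image("side");w=get_image("wrist")
for _ in range(10): d2=get_image("side")
print(cv2.absdiff(d,d2).mean(),cv2.absdiff(d,d2).max(),observe()["ft_force"],observe()["time_s"])
cv2.imwrite("pics/fin.png",np.hstack([cv2.resize(s[120:320,290:490],(400,400)),cv2.resize(d2[120:320,130:330],(400,400))]))
```

```text
2.279094387755102 42 [0.03711833 0.71825417 0.93455344] 34.45
```

View pics/fin.png

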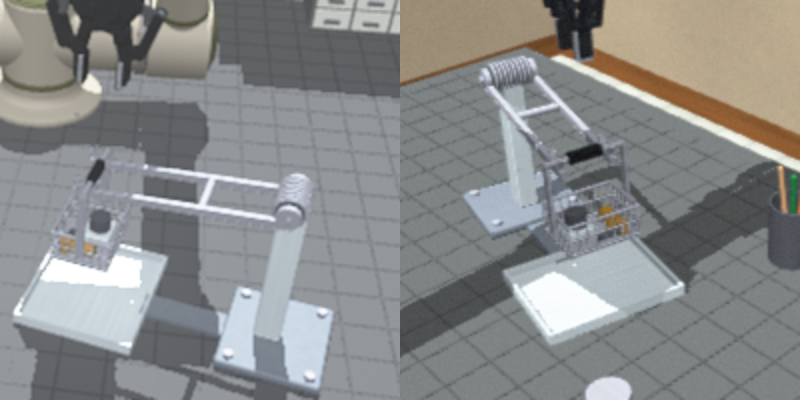

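The final picture shows the basket hanging upright with its bar in both notches, clear of the tray. The gripper is well above it. I'll let it settle a little longer, check for motion, and hand in.

Call:
drive_tool(offset=[[0,0,0],[0,0,0],[0,0,0],[0,0,0],[0,0,0],[0,0,0],[0,0,0],[0,0,0],[0,0,0],[0,0,0]], turn=[[0,0,0],[0,0,0],[0,0,0],[0,0,0],[0,0,0],[0,0,0],[0,0,0],[0,0,0],[0,0,0],[0,0,0]], hand=[0.45,0.45,0.45,0.45,0.45,0.45,0.45,0.45,0.45,0.45])

```text
time_s: 35.7
position: [0.5205, 0.1429, 0.3317]
tool_rot: [[-0.981, 0.193, -0.0], [0.193, 0.981, 0.0], [0.0, 0.0, -1.0]]
ft_force: [0.7, 0.5, 0.2]
grip_width: 0.0384
gripper_force: 0.0
```

Run:
```python
from h import *
I=[cv2.cvtColor(get_image("side"),cv2.COLOR_BGR2GRAY)[180:260,195:250].astype(np.float32) for _ in range(12)]
print([np.round(cv2.phaseCorrelate(I[0],i)[0],2).tolist() for i in I[1:]])
print(env.close_job())
```

```text
[[0.01, -0.04], [-0.0, -0.02], [0.01, 0.0], [-0.01, 0.01], [-0.01, -0.01], [0.04, -0.03], [0.04, -0.01], [0.02, -0.01], [0.0, -0.0], [-0.0, -0.01], [0.01, 0.0]]
the job is handed in; nothing more can be done
None
```

The basket hangs at rest on the sunken swing arm with its bar in both notches and the gripper clear; I handed the job in at about 36 s, and no verdict was returned.

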